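Pop the battery hatch of the yellow laser level

TASK

Open the battery hatch of the yellow laser level on the bench: with closed fingertips press its orange pad gently down, just once, until it bottoms and the push-push latch lets go, then draw the fingers back so that the hatch springs up by itself. Keep clear of it for about two seconds to make sure that it stays open, and do not press it shut again. Do not grip, lift or shove the laser, and leave the grey laser and everything else on the bench alone.

Things in the scene. Friction and masses are not known exactly. Their poses are not given: they have to be found in the camera images.
- yellow_laser: the line laser to open: a loose yellow case with black rubber corners, 130 (x) x 64 (y) x 56 mm high, 0.5 to 0.8 kg, standing upright on the bench; origin: centre of its underside; its z is up, and the -x end of its case is the end where the hatch's orange pad lies. The case is one of two of the same shape
- yellow_pad (a point): centre of the orange round pad (20 mm across, flush) on the yellow laser's black hatch, 66 mm above the bench when shut. The hatch is a lid 64 mm long (case x) x 50 mm wide x 12 mm thick, its top 10 mm proud of the case's flat top (56 mm); the pad is on its middle line, 52 mm from the hinge towards case -x, 14 mm from the free edge, and moves with the hatch
- yellow_hatch (a joint): angle of the yellow hatch, rad: 0 latched shut, negative pressed in, about 0.95 fully open; hinge along case y, the pad's end rises. Its push-push latch lets go with the pad pressed 3.1 mm down (-0.06) against about 3 N; a springy stop ends the travel at 4.4 mm (-0.085). It then follows the rising finger and opens in 1 s. A shallower press leaves it shut; a second full press latches it again
- grey_laser: a second laser of the same shape and size, with the same hatch and orange pad, but a grey case; origin: centre of its underside, axes as for the yellow one. To be left alone
- grey_hatch (a joint): angle of the grey laser's hatch in rad, 0 shut; it must stay shut
- pencil: flat red carpenter's pencil, about 172 x 14 x 8 mm with its tip, lying along its x between the lasers; origin: underside of its middle. A bystander
- tape_measure: black and green tape measure, 86 x 72 x 47 mm, lying flat; origin: centre of its underside. A bystander
- offcut: dark wood offcut, 170 x 70 x 19 mm; origin: centre of its underside. A bystander
- screwdriver: screwdriver lying along its x, about 200 mm long and 27 mm thick; origin: underside, half-way along. A bystander
- glue: yellow glue bottle with an orange cap, 56 mm across, 150 mm tall; origin: centre of its underside. A bystander
- bit_case: lime green drill bit case, 75 x 130 x 30 mm, bits on top; origin: centre of its underside. A bystander
Things that resemble listed ones, but are neither listed nor needed, are in the scene too. Leave any blue or green look-alike of the yellow_laser alone.

How it is judged:
By the outcome, as a careful person would: the job done as asked, in the order asked, and still so for the second after the job is handed in, with the robot touching nothing.
It also fails if it takes over 32 s, if anything falls off the work surface, if the arm or the gripper's body presses on something with over 40 N, if the wrist force passes 120 N, or if a joint passes its speed limit or range.

ROBOT

A 7-joint arm with a two-finger parallel gripper is mounted at the origin on the work surface. World frame = base frame: x ahead of the robot, y to its left, z up, the work surface at z = 0. Lengths are in mm, angles in rad, forces in N, time in s.
With the tool pointing down it reaches from about 400 to 875 mm from the base axis. Payload 4.4 kg.
Tool frame: the origin (TCP) lies on the mounting face of the last link; the fingertips stand 173 mm ahead of it and the grasp point (between the pads) lies 155 mm ahead of it; x points along the fingers, z is the direction in which the jaws open and shut, and the axes are right-handed (so a half turn about x gives the same grasp; the last joint's range is limited). The gripper opens to 85 mm and grips with 20 to 120 N. Pads are 22 mm wide; open, the fingers measure 114 mm over their backs; the gripper's body (76 mm by 85 mm) begins 54 mm behind the grasp point. The pads swing forward as they close: fully open they stand 13 mm farther back than shut.
Start: joints at [-1.188, 0.628, 0.038, 1.517, -0.027, 0.996, -0.02], TCP at [282.009, 585.65, 404.713] pointing down, gripper open.
Joint ranges: [-3.06, 3.06], [-0.37, 2.12], [-1.25, 1.32], [0.18, 2.47], [-1.1, 4.24], [0.23, 1.98], [-2.94, 2.94]. Speed limits (rad/s): [2.57, 2.57, 3.14, 3.14, 3.14, 3.14, 3.14].

INTERFACE

Orientations are given as a unit quaternion [x, y, z, w].
In Python, from rig import ctrl gives the robot as it stands.
- The arm moves only by the tool step_arm, never from a script. Its argument "commands" is a list of rows, each an object with "dp": the shift along the tool's x, y, z in cm, a list of three; "angular": the turn, a rotation vector about the tool's x, y, z in rad, a list of three; "fingers": the opening, from 0 (shut) to 1 (fully open). In form: [{"dp": [x, y, z], "angular": [rx, ry, rz], "fingers": fingers}, ...]. A call has 1 to 5 rows; each row shifts and turns the pose as measured when the row begins, along the tool's axes as they then stand; what a row does not reach is not made up. A row lasts 1/8 s, in which the tool goes at most 62.5 mm and 10.7 degrees, less where a joint would pass 70% of its speed; a pose out of reach is approached as far as the arm can. A call is refused whole if a number of a shift passes 6.25 or a number of a turn 0.188, either way. A call with a gripper value outside its range is refused whole. The fingers move at their own pace and stop on an object; "newtons" is the grip in N (left out, the last holds). Time passes only in rows, so rows that do not move let the fingers close. It gives the time, the measured TCP pose, the force and the opening at its end, in the units of the state.
- ctrl.get_state(): the state, without advancing time (a new reading comes with each control period).
- ctrl.get_image(name): name is "scene" or "side" or "wrist"; returns (picture, depth): 420x560x3 uint8, red, green, blue; 420x560 float32, mm along the optical axis (not along the pixel's ray), 0 where there is no reading.
- ctrl.get_calibration(name): a dict with "K" (3x3 intrinsics, pixels), "T" (4x4, takes a point from camera to world coordinates). Camera axes: x right, y up, looking along -z (the intrinsics and any distortion apply to the point x, -y, -z); pixel columns grow to the right and rows downward; lengths in mm; the calibration is good to about 2 mm. A picture is of the moment at which its call begins: read the wrist's pose just before it. get_calibration takes no time and is no camera call; for the wrist camera it gives the pose at the moment of the call.
- ctrl.finish_job(): hands the job in, once; it reports no verdict.
The state is a dict: "t": time; "q": joint angles; "dq": joint speeds; "effort": joint torques, N m; "tcp_pos": TCP position; "eef_rot": TCP orientation; "wrist_force": force on the tool from outside, world axes, zero at the start; "wrist_torque": the same for the moment, N m; "finger_gap": finger opening in mm.
Only numpy, scipy, OpenCV 4.12 (cv2) and the standard library are available. Lean on these libraries where they do the work, as an engineer would, in place of code of your own. Each camera call takes 0.05 s, during which the arm holds its last target.

## Working session

There is one attempt and no reset: what is moved stays moved. The work goes in short steps, Python scripts to look and compute and a tool call to move; the robot and the scene stay as the last step left them, time stands still between calls to the robot, and variables do not carry over. Pictures are saved under pics/ and viewed, and the job is handed in when it is done.

Besides the shell and the picture viewer there is one more tool, called as name(argument=value, ...), one argument or row to a line, values as JSON. step_arm: Moves the arm, as the interface text tells. Its arguments: {"type":"object","properties":{"commands":{"type":"array"},"newtons":{"type":"number"}},"required":["commands"]}

```bash
mkdir -p pics; python3 - <<'E'
from rig import ctrl
import cv2
s=ctrl.get_state();print(s)
for n in ["scene","side","wrist"]:
    c=ctrl.get_calibration(n)
    p,d=ctrl.get_image(n)
    cv2.imwrite(f"pics/{n}0.png",p[:,:,::-1])
    import numpy as np
    np.savez(f"{n}0.npz",p=p,d=d,K=c["K"],T=c["T"]);print(n,c, (d>0).mean())
E
```

```text
{'t': 0.0, 'q': array([-1.18778334,  0.62931959,  0.03845146,  1.51839776, -0.0269959 ,
        0.9963008 , -0.0200269 ]), 'dq': array([-0.00245351, -0.00177402, -0.00093505, -0.0020625 ,  0.00026295,
       -0.00032779,  0.00151373]), 'effort': array([ 2.01916606e-05, -5.63393104e+01,  1.22582886e+00, -1.93445581e+01,
        1.08931668e-02,  1.08044173e-02, -6.78483488e-06]), 'tcp_pos': array([281.87386544, 585.35906563, 403.79663996]), 'eef_rot': array([-0.37655795,  0.59929756,  0.3758205 ,  0.59816845]), 'wrist_force': array([-0.03434403,  0.08188403,  0.44084949]), 'wrist_torque': array([-0.00072163,  0.02032508, -0.01956787]), 'finger_gap': 85.25435968872935}
scene {'K': array([[393.05941105,   0.        , 276.75277118],
       [  0.        , 393.05941105, 202.70954298],
       [  0.        ,   0.        ,   1.        ]]), 'T': array([[ 1.31495845e-01, -7.06202400e-01,  6.95691751e-01,
         1.30248396e+03],
       [ 9.91141497e-01,  8.04650649e-02, -1.05659391e-01,
        -1.21510269e+02],
       [ 1.86380337e-02,  7.03422734e-01,  7.10527326e-01,
         8.92607551e+02]
[... 470 characters left out ...]
03,  7.63002853e-01,  6.46362540e-01,
         6.38897378e+02],
       [ 0.00000000e+00,  0.00000000e+00,  0.00000000e+00,
         1.00000000e+00]])} 0.995875850340136
wrist {'K': array([[345.89498658,   0.        , 278.8855125 ],
       [  0.        , 345.89498658, 207.20796759],
       [  0.        ,   0.        ,   1.        ]]), 'T': array([[ 4.33937786e-01, -8.60962021e-01, -2.65409865e-01,
         2.13525493e+02],
       [ 9.00938273e-01,  4.13741139e-01,  1.30875889e-01,
         6.18681895e+02],
       [-2.86819045e-03, -2.95909899e-01,  9.55211550e-01,
         3.72256825e+02],
       [ 0.00000000e+00,  0.00000000e+00,  0.00000000e+00,
         1.00000000e+00]])} 0.996109693877551
```

View pics/scene0.png

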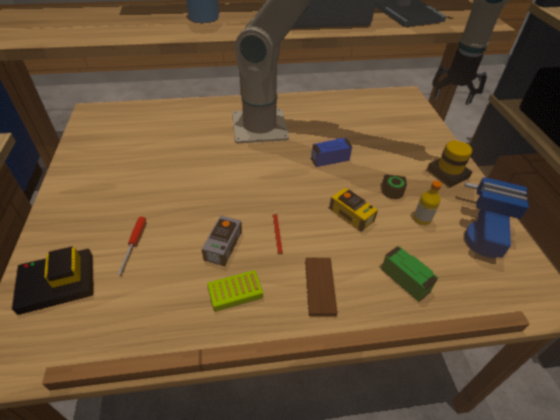

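View pics/side0.png

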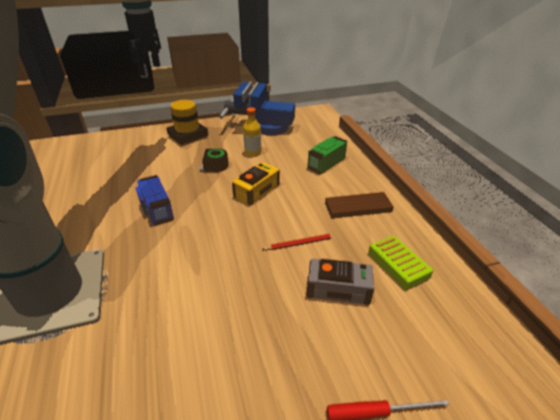

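View pics/wrist0.png

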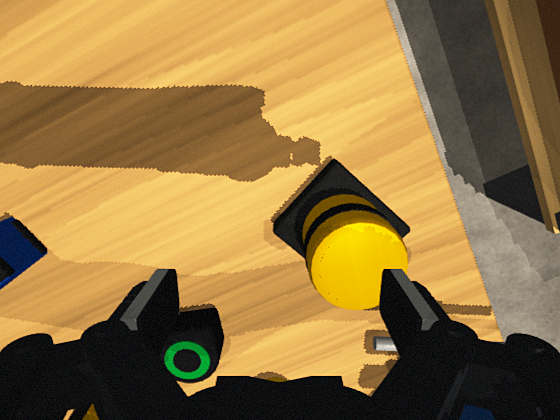

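The scene view shows the yellow laser at about (353,208) with its pad near (348,196). In the side view it is at about (257,182) with its pad near (247,177). The grey laser is well apart from it.

```bash
cat > h.py <<'E'
import numpy as np,cv2
def ray(K,T,u,v):
    d=np.array([(u-K[0,2])/K[0,0],-(v-K[1,2])/K[1,1],-1.]);return T[:3,3],T[:3,:3]@d
def onplane(K,T,u,v,z):
    o,d=ray(K,T,u,v);return o+d*(z-o[2])/d[2]
def px(K,T,P):
    c=T[:3,:3].T@(np.array(P)-T[:3,3]);return K[0,0]*c[0]/-c[2]+K[0,2],K[1,1]*-c[1]/-c[2]+K[1,2]
def tri(a,b):
    (o1,d1),(o2,d2)=a,b
    t=np.linalg.lstsq(np.c_[d1,-d2],o2-o1,rcond=None)[0]
    p,q=o1+t[0]*d1,o2+t[1]*d2;return (p+q)/2,np.linalg.norm(p-q)
E
python3 - <<'E'
from h import *
R=[]
for n,box in [("scene",(320,180,385,235)),("side",(225,155,290,210))]:
    f=np.load(n+"0.npz");p,d,K,T=f["p"],f["d"],f["K"],f["T"]
    x0,y0,x1,y1=box
    hsv=cv2.cvtColor(p,cv2.COLOR_RGB2HSV)
    cv2.imwrite(f"pics/{n}_crop.png",cv2.resize(p[y0:y1,x0:x1,::-1],None,fx=8,fy=8,interpolation=0))
    for nm,lo,hi in [("or",(2,150,120),(15,255,255)),("ye",(21,170,90),(32,255,255))]:
        m=cv2.inRange(hsv,lo,hi);mm=np.zeros_like(m);mm[y0:y1,x0:x1]=m[y0:y1,x0:x1]
        k,l,s,c=cv2.connectedComponentsWithStats(mm)
        for i in range(1,k):
            if s[i,4]>15: print(n,nm,c[i],s[i],onplane(K,T,*c[i],66))
            if s[i,4]>15 and nm=="or":
                R.append(ray(K,T,*c[i])); vs,us=np.where(l==i)
                dd=np.median(d[vs,us]);o,r=R[-1];print("depthpt",o+r*dd)
print(len(R)); 
if len(R)==2: print(tri(*R))
E
```

```text
scene or [346.72727273 194.36363636] [344 192   6   5  22] [481.8421993  217.37978743  66.        ]
depthpt [482.35347829 217.16865101  66.51499581]
scene ye [355.20187793 207.47183099] [332 188  45  37 426] [538.78439915 228.04962621  66.        ]
side or [248.32352941 175.91176471] [245 174   8   5  34] [485.19875928 217.23429273  66.        ]
depthpt [484.54972665 214.14556643  68.09422853]
side ye [268.94791667 168.45833333] [262 163  16  13  96] [548.92134825 237.16703021  66.        ]
side ye [242.8902439  183.86585366] [234 179  19  11  82] [462.69681292 184.77686843  66.        ]
2
(array([484.46811235, 215.99259037,  67.71022592]), np.float64(1.6252809666457289))
```

View pics/scene_crop.png

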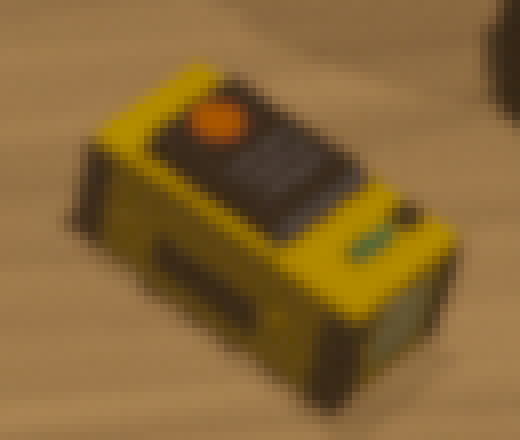

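View pics/side_crop.png

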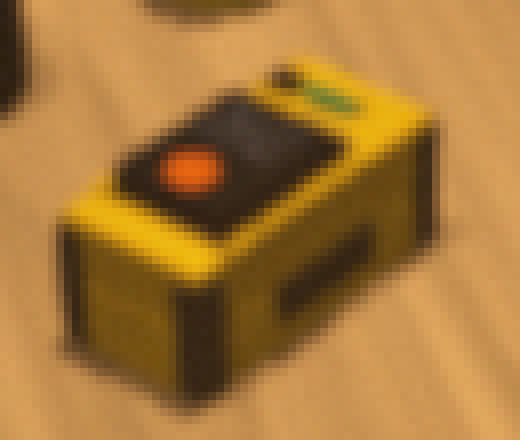

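The crops show the yellow case's pad at its near-robot, near-right end. Two-view triangulation puts the pad at (484,216,68), against an expected height of 66.

```bash
python3 - <<'E'
from h import *
from rig import ctrl
from scipy.spatial.transform import Rotation as Ro
s=ctrl.get_state();R=Ro.from_quat(s["eef_rot"]).as_matrix();print(R.round(3))
f=np.load("scene0.npz");K,T=f["K"],f["T"]
P=[onplane(K,T,320+a/8-.5,180+b/8-.5,56) for a,b in [(205,65),(95,135),(350,320),(460,235)]]
print(np.round(P)); P=np.array(P);c=P.mean(0);a=(P[2]+P[3]-P[0]-P[1])/2;print(c,a,np.linalg.norm(a),np.degrees(np.arctan2(a[1],a[0])))
f2=np.load("side0.npz");K2,T2=f2["K"],f2["T"]
A=onplane(K,T,320+218/8-.5,180+121/8-.5,66);B=onplane(K2,T2,225+192/8-.5,155+171/8-.5,66);print(A,B)
print("glue",onplane(K,T,426,220,0))
print("d tool", R.T@(np.array([484,217,300+173-0])-[0,0,0]-s["tcp_pos"]-[0,0,0]))
E
```

```text
[[-0.001 -0.901  0.434]
 [-0.001  0.434  0.901]
 [-1.    -0.    -0.001]]
[[442. 224.  56.]
 [475. 172.  56.]
 [579. 242.  56.]
 [543. 295.  56.]]
[509.72936009 233.58871206  56.        ] [102.47754133  70.56694632   0.        ] 124.4240346154217 34.55164372422495
[482.96442511 217.15603514  66.        ] [485.69829909 217.27262399  66.        ]
glue [555.36035795 460.030016     0.        ]
d tool [ -68.61623099 -341.93700963 -244.36934144]
```

step_arm(
  commands=[
    {"dp": [0,-4.3,-3.0],"angular": [0,0,0],"fingers": 0},
    {"dp": [0,-4.3,-3.0],"angular": [0,0,0],"fingers": 0},
    {"dp": [0,-4.3,-3.0],"angular": [0,0,0],"fingers": 0},
    {"dp": [0,-4.3,-3.0],"angular": [0,0,0],"fingers": 0},
    {"dp": [0,-4.3,-3.0],"angular": [0,0,0],"fingers": 0},
  ],
)

```text
t: 0.78
tcp_pos: [411.0, 355.2, 401.7]
eef_rot: [-0.379, 0.598, 0.38, 0.596]
wrist_force: [0.3, 0.5, -0.0]
finger_gap: 0.1
```

step_arm(
  commands=[
    {"dp": [0,-4.3,-3.0],"angular": [-0.17,0,0],"fingers": 0},
    {"dp": [0,0,0],"angular": [-0.17,0,0],"fingers": 0},
    {"dp": [0,0,0],"angular": [-0.17,0,0],"fingers": 0},
    {"dp": [0,0,0],"angular": [-0.17,0,0],"fingers": 0},
    {"dp": [0,0,0],"angular": [-0.17,0,0],"fingers": 0},
  ],
)

```text
t: 1.4
tcp_pos: [440.9, 301.7, 400.8]
eef_rot: [0.595, -0.385, -0.595, -0.381]
wrist_force: [-0.2, 0.3, 0.2]
finger_gap: -0.2
```

```bash
cat > look.py <<'E'
import sys
from h import *
from rig import ctrl
from scipy.spatial.transform import Rotation as Ro
def st(pad=(484.3,217.2,66)):
    s=ctrl.get_state();R=Ro.from_quat(s["eef_rot"]).as_matrix()
    tip=s["tcp_pos"]+R[:,0]*173
    print("t",s["t"],"tcp",s["tcp_pos"].round(1),"tip",tip.round(1),"gap",s["finger_gap"],"F",s["wrist_force"].round(2),"q",s["q"].round(2))
    print(R.round(3));print("z yaw",np.degrees(np.arctan2(R[1,2],R[0,2])),"to pad (tool mm)",(R.T@(np.array(pad)-tip)).round(1))
def im(n,tag):
    c=ctrl.get_calibration(n);p,d=ctrl.get_image(n);cv2.imwrite(f"pics/{n}{tag}.png",p[:,:,::-1]);np.savez(f"{n}{tag}.npz",p=p,d=d,K=c["K"],T=c["T"]);return p,d,c["K"],c["T"]
E
python3 - <<'E'
from look import *
st();im("wrist","1")
E
```

```text
t 1.4 tcp [440.9 301.7 400.8] tip [440.4 300.8 227.8] gap -0.16876997147462355 F [-0.15  0.34  0.16] q [-0.52  0.47 -0.2   1.84  0.12  0.85  1.22]
[[-0.003 -0.91  -0.414]
 [-0.005 -0.414  0.91 ]
 [-1.     0.005 -0.003]]
z yaw 114.48179817328253 to pad (tool mm) [162.1  -6.1 -93.8]
```

View pics/wrist1.png

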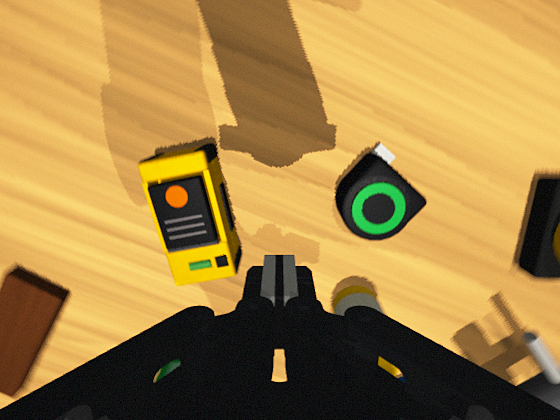

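step_arm(
  commands=[
    {"dp": [2,0,-3.1],"angular": [-0.17,0,0],"fingers": 0},
    {"dp": [2,0,-3.1],"angular": [0,0,0],"fingers": 0},
  ],
)

```text
t: 1.7
tcp_pos: [471.2, 249.5, 361.4]
eef_rot: [0.627, -0.328, -0.627, -0.327]
wrist_force: [-0.1, -0.2, 0.2]
finger_gap: 0.2
```

```bash
python3 - <<'E'
from look import *
st();p,d,K,T=im("wrist","2")
E
```

```text
t 1.7 tcp [471.2 249.5 361.4] tip [471.1 249.3 188.4] gap 0.17786135732151823 F [-0.13 -0.23  0.18] q [-0.38  0.53 -0.23  1.89  0.17  0.75  1.47]
[[-0.001 -0.82  -0.572]
 [-0.001 -0.572  0.82 ]
 [-1.     0.001 -0.001]]
z yaw 124.87703330326802 to pad (tool mm) [122.4   7.4 -33.8]
```

View pics/wrist2.png

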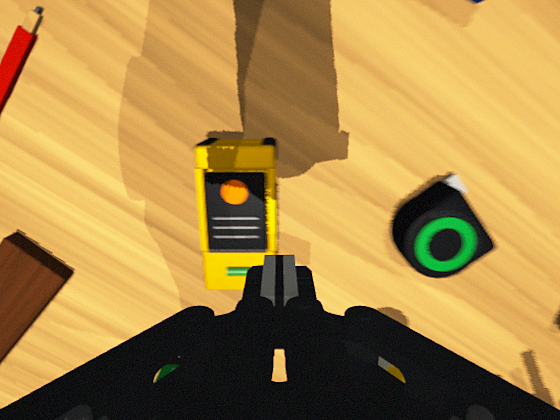

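The wrist view shows the laser squared up with the tool, its pad at about (235,192), and the closed tips at about (280,258). I'll measure the pad from this view.

```bash
cat >> look.py <<'E'
def pad(f,box=None):
    p,d,K,T=f["p"],f["d"],f["K"],f["T"]
    m=cv2.inRange(cv2.cvtColor(p,cv2.COLOR_RGB2HSV),(4,150,120),(16,255,255))
    if box: mm=np.zeros_like(m);x0,y0,x1,y1=box;mm[y0:y1,x0:x1]=m[y0:y1,x0:x1];m=mm
    m=cv2.morphologyEx(m,cv2.MORPH_CLOSE,np.ones((7,7)))
    k,l,s,c=cv2.connectedComponentsWithStats(m)
    for i in range(1,k):
        if s[i,4]>80:
            o,r=ray(K,T,*c[i]);dd=np.median(d[l==i])
            print(c[i],s[i],"z66:",onplane(K,T,*c[i],66).round(1),"depth:",(o+r*dd).round(1))
E
python3 - <<'E'
from look import *
pad(np.load("wrist1.npz"),(150,170,205,220));f=np.load("wrist2.npz");pad(f,(205,170,268,215))
R=[ray(g["K"],g["T"],u,v) for g,u,v in [(np.load("wrist1.npz"),175.9,196),(f,234.5,192)]]
print(tri(*R))
E
```

```text
[176.16009852 196.13054187] [165 185  23  23 406] z66: [485.4 218.5  66. ] depth: [485.6 218.4  65.6]
[233.58076923 189.76153846] [220 180  29  25 260] z66: [484.3 215.5  66. ] depth: [484.3 215.5  66.1]
(array([486.97402404, 217.33773199,  61.26405991]), np.float64(0.4120146306558933))
```

step_arm(
  commands=[
    {"dp": [2.5,0.45,-1.7],"angular": [0,0,0],"fingers": 0},
    {"dp": [2.5,0.45,-1.7],"angular": [0,0,0],"fingers": 0},
    {"dp": [3,0,0],"angular": [0,0,0],"fingers": 0},
    {"dp": [1.5,0,0],"angular": [0,0,0],"fingers": 0},
    {"dp": [0,0,0],"angular": [0,0,0],"fingers": 0},
  ],
)

```text
t: 2.38
tcp_pos: [486.2, 209.7, 261.3]
eef_rot: [0.624, -0.336, -0.623, -0.331]
wrist_force: [0.8, -0.0, -0.3]
finger_gap: -0.2
```

```bash
python3 - <<'E'
from look import *
st((483.5,216.3,66));im("wrist","3");p,d,K,T=im("side","3")
cv2.imwrite("pics/side3c.png",cv2.resize(p[90:230,180:340,::-1],None,fx=4,fy=4,interpolation=cv2.INTER_CUBIC))
E
```

```text
t 2.375 tcp [486.2 209.7 261.3] tip [485.8 208.4  88.3] gap -0.23254053658514393 F [ 0.78 -0.03 -0.26] q [-0.35  0.68 -0.17  1.97  0.23  0.52  1.47]
[[-0.002 -0.832 -0.555]
 [-0.007 -0.555  0.832]
 [-1.     0.006 -0.005]]
z yaw 123.67895923261091 to pad (tool mm) [22.3 -2.6  8. ]
```

View pics/wrist3.png

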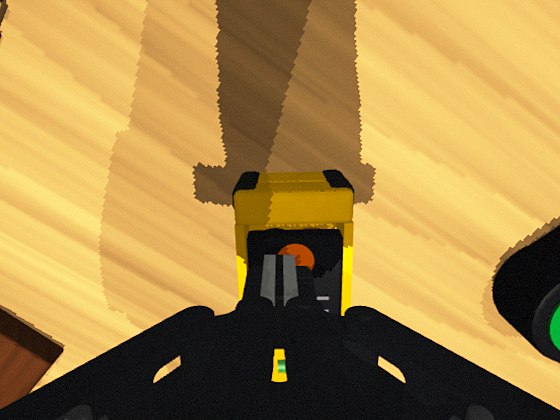

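View pics/side3c.png

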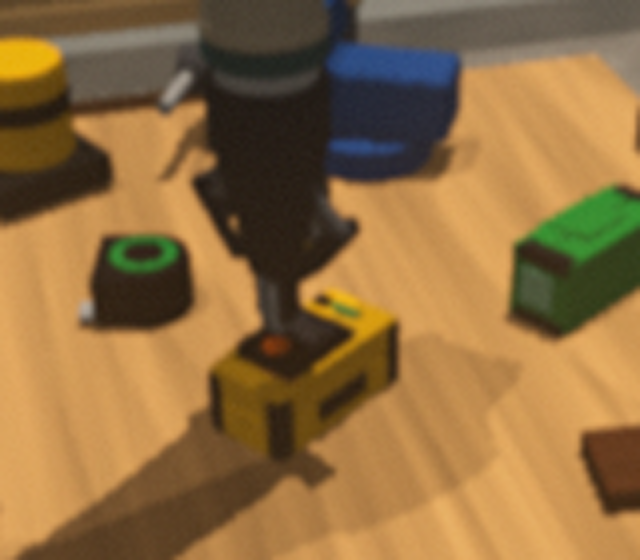

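The wrist view has the pad at (297,257), right of the tips at (280,257). That agrees with the computed 8 mm along tool z, so I'll correct it.

step_arm(
  commands=[
    {"dp": [0,-0.25,0.8],"angular": [0,0,0],"fingers": 0},
    {"dp": [0,0,0],"angular": [0,0,0],"fingers": 0},
  ],
)

```text
t: 2.72
tcp_pos: [484.5, 219.7, 264.4]
eef_rot: [0.625, -0.334, -0.622, -0.333]
wrist_force: [0.1, 0.1, -0.4]
finger_gap: 0.0
```

```bash
python3 - <<'E'
from look import *
st((483.5,216.3,66));im("wrist","4")
E
```

```text
t 2.725 tcp [484.5 219.7 264.4] tip [485.1 219.   91.4] gap 0.029078259120852767 F [ 0.05  0.13 -0.37] q [-0.36  0.67 -0.17  1.97  0.23  0.52  1.46]
[[ 0.003 -0.832 -0.555]
 [-0.004 -0.555  0.832]
 [-1.    -0.001 -0.005]]
z yaw 123.73779820925671 to pad (tool mm) [25.4  2.8 -1.2]
```

View pics/wrist4.png

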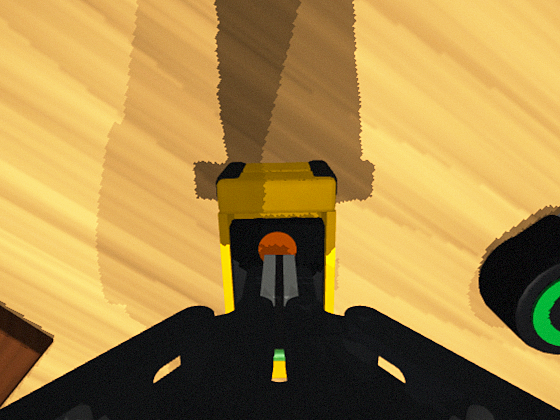

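step_arm(
  commands=[
    {"dp": [1.0,0.2,-0.1],"angular": [0,0,0],"fingers": 0},
    {"dp": [0,0,0],"angular": [0,0,0],"fingers": 0},
  ],
)

```text
t: 3.02
tcp_pos: [483.5, 216.8, 254.1]
eef_rot: [0.625, -0.334, -0.621, -0.333]
wrist_force: [0.2, 0.2, -0.0]
finger_gap: 0.3
```

```bash
python3 - <<'E'
from look import *
f=np.load("wrist4.npz");K,T=f["K"],f["T"]
for v in (232,250): print(onplane(K,T,277.7,v,66))
st((483.5,216.3,66));p,d,K,T=im("wrist","5");st()
m=cv2.inRange(cv2.cvtColor(p,cv2.COLOR_RGB2HSV),(2,150,100),(16,255,255));m[300:]=0
ys,xs=np.where(m[200:290,230:330]);print(xs.min()+230,xs.max()+230,ys.min()+200,ys.max()+200)
print(onplane(K,T,(xs.min()+xs.max())/2+230,ys.min()+200,66), px(K,T,(484.5,217.3,66)))
cv2.imwrite("pics/w5c.png",cv2.resize(p[180:330,200:360,::-1],None,fx=4,fy=4))
E
```

```text
[476.39810902 212.93151674  66.        ]
[484.80873044 218.53679401  66.        ]
t 3.025 tcp [483.5 216.8 254.1] tip [484.3 216.1  81.1] gap 0.2515785161407533 F [ 0.19  0.23 -0.03] q [-0.37  0.69 -0.17  1.98  0.23  0.49  1.46]
[[ 0.004 -0.832 -0.555]
 [-0.004 -0.555  0.832]
 [-1.    -0.001 -0.006]]
z yaw 123.69875799786149 to pad (tool mm) [15.1  0.5  0.7]
t 3.075 tcp [483.8 217.1 254.4] tip [484.7 216.4  81.4] gap 0.1034206479773576 F [-0.69  0.28 -0.15] q [-0.37  0.69 -0.17  1.98  0.23  0.49  1.46]
[[ 0.005 -0.832 -0.555]
 [-0.004 -0.555  0.832]
 [-1.    -0.002 -0.006]]
z yaw 123.70382492660598 to pad (tool mm) [15.4 -0.1  0.9]
261 307 227 265
[468.36258637 208.93318292  66.        ] (np.float64(279.8369348701168), np.float64(261.08052949287173))
```

View pics/w5c.png

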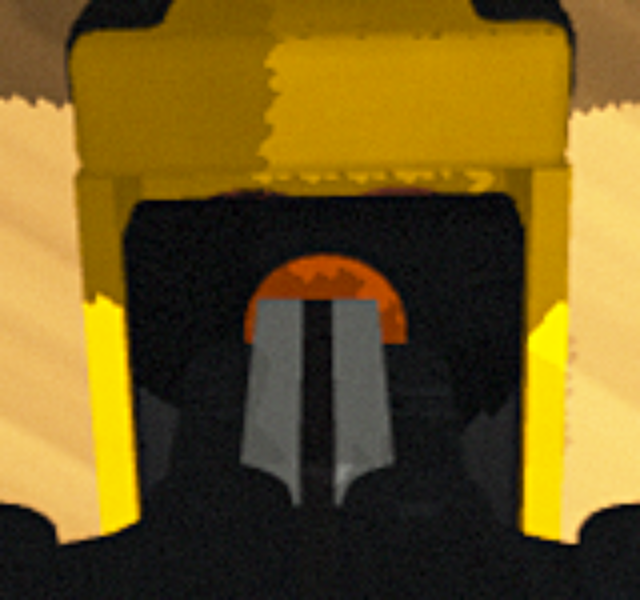

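The crop shows the closed tips centred over the orange pad. I'll descend in small steps and watch the force.

step_arm(
  commands=[
    {"dp": [0.5,0,0],"angular": [0,0,0],"fingers": 0},
    {"dp": [0.5,0,0],"angular": [0,0,0],"fingers": 0},
    {"dp": [0,0,0],"angular": [0,0,0],"fingers": 0},
  ],
)

```text
t: 3.45
tcp_pos: [484.0, 216.8, 243.5]
eef_rot: [0.626, -0.334, -0.621, -0.333]
wrist_force: [0.0, -0.0, -0.2]
finger_gap: -0.2
```

```bash
python3 - <<'E'
from look import *
st((483.5,216.3,66))
E
```

```text
t 3.45 tcp [484.  216.8 243.5] tip [484.8 216.1  70.5] gap -0.22208863774128174 F [ 0.03 -0.01 -0.17] q [-0.37  0.71 -0.16  1.98  0.24  0.47  1.45]
[[ 0.005 -0.832 -0.554]
 [-0.004 -0.554  0.832]
 [-1.    -0.002 -0.006]]
z yaw 123.67070556772833 to pad (tool mm) [4.5 1.  0.9]
```

step_arm(
  commands=[
    {"dp": [0.3,0,0],"angular": [0,0,0],"fingers": 0},
  ],
)

```text
t: 3.58
tcp_pos: [484.1, 216.8, 240.5]
eef_rot: [0.626, -0.334, -0.621, -0.333]
wrist_force: [-0.6, 0.5, 0.5]
finger_gap: 0.3
```

step_arm(
  commands=[
    {"dp": [0.2,0,0],"angular": [0,0,0],"fingers": 0},
  ],
)

```text
t: 3.7
tcp_pos: [484.0, 216.8, 238.4]
eef_rot: [0.626, -0.334, -0.621, -0.333]
wrist_force: [-1.2, 0.2, 2.5]
finger_gap: -0.3
```

step_arm(
  commands=[
    {"dp": [0.15,0,0],"angular": [0,0,0],"fingers": 0},
  ],
)

```text
t: 3.82
tcp_pos: [483.9, 216.7, 237.0]
eef_rot: [0.626, -0.334, -0.621, -0.333]
wrist_force: [-0.9, 0.2, 3.8]
finger_gap: 0.0
```

step_arm(
  commands=[
    {"dp": [0.12,0,0],"angular": [0,0,0],"fingers": 0},
  ],
)

```text
t: 3.95
tcp_pos: [483.8, 216.7, 235.9]
eef_rot: [0.626, -0.334, -0.621, -0.333]
wrist_force: [-1.1, -0.3, 2.7]
finger_gap: 0.3
```

step_arm(
  commands=[
    {"dp": [0.08,0,0],"angular": [0,0,0],"fingers": 0},
  ],
)

```text
t: 4.08
tcp_pos: [483.8, 216.7, 235.2]
eef_rot: [0.626, -0.334, -0.621, -0.333]
wrist_force: [-1.1, -0.6, 5.9]
finger_gap: -0.1
```

step_arm(
  commands=[
    {"dp": [0.06,0,0],"angular": [0,0,0],"fingers": 0},
  ],
)

```text
t: 4.2
tcp_pos: [483.8, 216.7, 234.9]
eef_rot: [0.626, -0.334, -0.621, -0.333]
wrist_force: [-2.2, -0.9, 7.3]
finger_gap: 0.2
```

The force climbs steeply, so the pad has bottomed. Now I'll withdraw straight up.

step_arm(
  commands=[
    {"dp": [-1.0,0,0],"angular": [0,0,0],"fingers": 0},
    {"dp": [-3,0,0],"angular": [0,0,0],"fingers": 0},
    {"dp": [-4,0,0],"angular": [0,0,0],"fingers": 0},
    {"dp": [-4,0,0],"angular": [0,0,0],"fingers": 0},
    {"dp": [-4,0,0],"angular": [0,0,0],"fingers": 0},
  ],
)

```text
t: 4.82
tcp_pos: [482.7, 217.3, 398.0]
eef_rot: [0.625, -0.335, -0.622, -0.332]
wrist_force: [0.2, 0.1, 0.0]
finger_gap: 0.1
```

step_arm(
  commands=[
    {"dp": [0,0,0],"angular": [0,0,0],"fingers": 0},
    {"dp": [0,0,0],"angular": [0,0,0],"fingers": 0},
    {"dp": [0,0,0],"angular": [0,0,0],"fingers": 0},
    {"dp": [0,0,0],"angular": [0,0,0],"fingers": 0},
    {"dp": [0,0,0],"angular": [0,0,0],"fingers": 0},
  ],
)

```text
t: 5.45
tcp_pos: [482.6, 217.2, 398.6]
eef_rot: [0.625, -0.335, -0.622, -0.332]
wrist_force: [-0.6, 0.1, -0.1]
finger_gap: -0.2
```

```bash
python3 - <<'E'
from look import *
st();p,d,K,T=im("side","6")
cv2.imwrite("pics/side6c.png",cv2.resize(p[90:230,180:340,::-1],None,fx=4,fy=4,interpolation=cv2.INTER_CUBIC));im("wrist","6")
E
```

```text
t 5.45 tcp [482.6 217.2 398.6] tip [483.  216.3 225.6] gap -0.22560631592434818 F [-0.61  0.12 -0.06] q [-0.31  0.47 -0.24  1.86  0.15  0.83  1.53]
[[ 0.002 -0.832 -0.555]
 [-0.005 -0.555  0.832]
 [-1.     0.001 -0.005]]
z yaw 123.69688149260317 to pad (tool mm) [159.6  -1.8   0.9]
```

View pics/side6c.png

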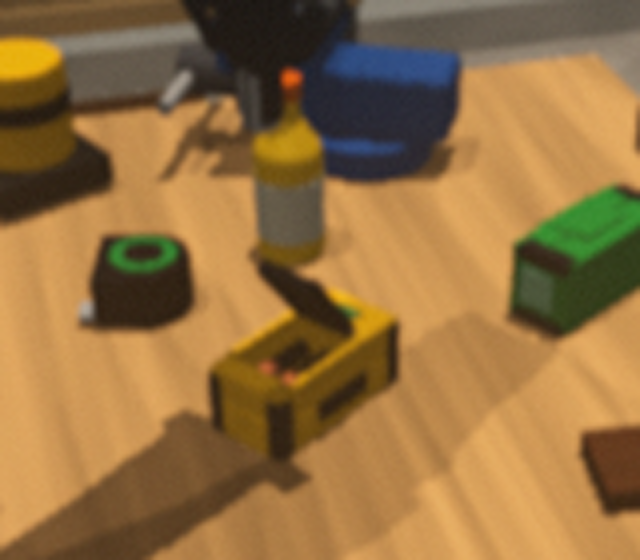

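View pics/wrist6.png

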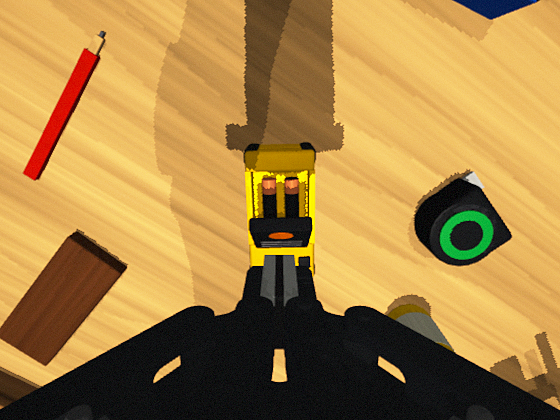

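The hatch stands open: in the side crop it is up at about (305,295), with the batteries visible. I'll wait clear of it for over 2 s.

step_arm(
  commands=[
    {"dp": [0,0,0],"angular": [0,0,0],"fingers": 0},
    {"dp": [0,0,0],"angular": [0,0,0],"fingers": 0},
    {"dp": [0,0,0],"angular": [0,0,0],"fingers": 0},
    {"dp": [0,0,0],"angular": [0,0,0],"fingers": 0},
    {"dp": [0,0,0],"angular": [0,0,0],"fingers": 0},
  ],
)

```text
t: 6.18
tcp_pos: [482.7, 217.2, 398.7]
eef_rot: [0.625, -0.335, -0.622, -0.332]
wrist_force: [-0.7, -1.4, 0.9]
finger_gap: -0.2
```

step_arm(
  commands=[
    {"dp": [0,0,0],"angular": [0,0,0],"fingers": 0},
    {"dp": [0,0,0],"angular": [0,0,0],"fingers": 0},
    {"dp": [0,0,0],"angular": [0,0,0],"fingers": 0},
    {"dp": [0,0,0],"angular": [0,0,0],"fingers": 0},
    {"dp": [0,0,0],"angular": [0,0,0],"fingers": 0},
  ],
)

```text
t: 6.8
tcp_pos: [482.7, 217.2, 398.8]
eef_rot: [0.625, -0.335, -0.622, -0.332]
wrist_force: [0.3, -0.3, -0.2]
finger_gap: -0.0
```

step_arm(
  commands=[
    {"dp": [0,0,0],"angular": [0,0,0],"fingers": 0},
    {"dp": [0,0,0],"angular": [0,0,0],"fingers": 0},
    {"dp": [0,0,0],"angular": [0,0,0],"fingers": 0},
    {"dp": [0,0,0],"angular": [0,0,0],"fingers": 0},
    {"dp": [0,0,0],"angular": [0,0,0],"fingers": 0},
  ],
)

```text
t: 7.42
tcp_pos: [482.7, 217.2, 398.7]
eef_rot: [0.625, -0.335, -0.622, -0.332]
wrist_force: [-0.3, 0.1, 0.3]
finger_gap: 0.2
```

```bash
python3 - <<'E'
from look import *
st();p,d,K,T=im("side","7")
a=cv2.resize(p[90:330,150:430,::-1],None,fx=2.5,fy=2.5,interpolation=cv2.INTER_CUBIC);cv2.imwrite("pics/side7c.png",a)
q=np.load("side6.npz")["p"];print(np.abs(p.astype(int)-q)[160:220,225:290].max())
E
```

```text
t 7.425 tcp [482.7 217.2 398.7] tip [483.1 216.3 225.7] gap 0.1532657313051176 F [-0.31  0.07  0.27] q [-0.31  0.47 -0.24  1.86  0.15  0.83  1.53]
[[ 0.002 -0.832 -0.555]
 [-0.005 -0.555  0.832]
 [-1.     0.001 -0.005]]
z yaw 123.70251445414382 to pad (tool mm) [159.7  -1.6   0.9]
8
```

View pics/side7c.png

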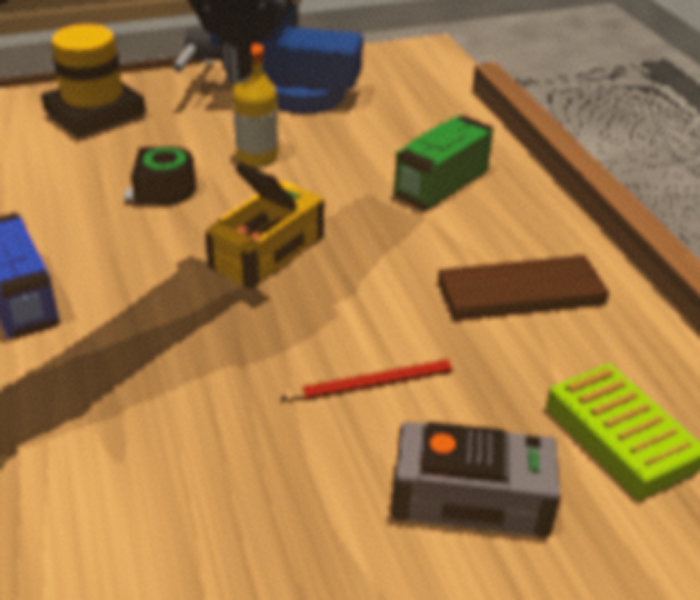

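The yellow hatch is still open at about (265,185), the grey laser's hatch is shut, and everything else is in place. I'll hand the job in.

```bash
python3 -c "
from rig import ctrl
print(ctrl.finish_job())"
```

```text
the job is handed in; nothing more can be done
None
```

The yellow laser's battery hatch is open. I pressed its orange pad down once with closed fingertips, about 4 mm from contact. The force dipped at release and then climbed to about 7 N as it bottomed. I then drew straight up about 160 mm, and the hatch sprang up by itself.

**Stayed open:** side pictures taken about 2 s apart, the later one about 3 s after the press, show the hatch open and nothing changed around it.

**Everything else:** the last side picture shows the grey laser's hatch shut and the bystanders within that view where they were. The screwdriver was outside that crop, but the arm never went near it. The wrist force was near zero at the end, and the job was handed in at about 7.5 s.

**Disagreements:** the pad position differed by 1 to 3 mm between views. One two-view wrist measurement put its height at 61 mm rather than 66 mm. Contact came at about 66 mm, matching the stated height.

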